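Probe the terminals of a model lighting board

TASK

Switch on the lighting board by pushing its toggle lever over until it drops to the side away from the robot. Then take the test probe out of its wooden stand and touch its tip gently onto the flat tops of the three brass terminals, from the shortest to the middle one to the tallest, each time just until the sprung tip gives a little and rests there for a moment. Finally put the probe back upright and fully down in its stand, leave the switch on, and do not disturb the other things.

Things in the scene. Friction and masses are not known exactly. Their poses are not given: they have to be found in the camera images.
- board: fixed grey laminate lighting board, 9 mm thick on four standoffs, 160 (x) x 240 (y) mm, top surface 27 mm above its origin, which is the centre of its underside on the worktop; carries the toggle near its +y end and the three terminals; a 6 mm high black chip and a 12 mm high grey screw strip are also on it; a magnifier lamp with a tall neck stands close beyond its -y end
- toggle (a joint): toggle lever of the board, rad: 0 = off, leaning 0.45 rad to the board's -x (toward the robot); 0.9 = on, leaning 0.45 rad to the board's +x (away). It falls over to either end from the middle (0.45); about 1 N at the tip moves it over
- toggle_pivot (a point): pivot of the toggle lever, on the top of its black housing (52 x 32 mm in board x, y, 26 mm high), 53 mm above the worktop
- toggle_tip (a point): centre of the 11 mm ball at the end of the 8 mm thick steel toggle lever, 46 mm from the pivot; about 94 mm above the worktop at both ends of the swing, 99 mm in the middle
- terminal_short_top (a point): centre of the flat top (16 mm diameter) of the shortest brass terminal, 15 mm above the board's top surface
- terminal_middle_top (a point): centre of the flat top (16 mm diameter) of the middle brass terminal, 28 mm above the board's top surface
- terminal_tall_top (a point): centre of the flat top (16 mm diameter) of the tallest brass terminal, 41 mm above the board's top surface
- terminal_short: shortest round brass terminal, 15 mm high, fixed on the board; origin at the centre of its foot; which of the three places it has on the board varies, they stand at least 60 mm apart
- terminal_middle: middle round brass terminal, 28 mm high, fixed on the board; origin at the centre of its foot; which of the three places it has on the board varies, they stand at least 60 mm apart
- terminal_tall: tallest round brass terminal, 41 mm high, fixed on the board; origin at the centre of its foot; which of the three places it has on the board varies, they stand at least 60 mm apart
- probe: loose test probe, 70 g, 136 mm long, hanging upright in the stand: grey round handle of 20 mm diameter from 6 to 68 mm above its origin (grasp it there from above), black cap to 74 mm, black flange of 28 mm diameter from 0 to 6 mm, steel shaft of 8 mm diameter from 0 to 48 mm below, then the sprung brass tip; origin on the axis at the underside of the flange, z up the handle
- probe_tip (a point): outermost point of the probe's 5 mm thick sprung tip, on the axis, 62 mm below the probe's origin when the spring is out
- plunger (a joint): how far the sprung tip is pushed in, m: 0 out, 0.008 fully in; 1 N starts it, about 0.4 N more per mm
- stand: fixed wooden block, 56 x 56 x 75 mm, with an upright 16 mm square hole through its middle in which the probe's shaft hangs, the flange resting on the top; origin at the centre of its underside
- stand_top (a point): centre of the hole's mouth on the stand's top face, 75 mm above the worktop
- cement_bottle: small bottle with white cap, 31 mm across, 52 mm high, standing on the board; leave alone; origin at the centre of its underside
- paint_jar: small paint jar with dark cap, 30 mm across, 39 mm high, standing on the board; leave alone; origin at the centre of its underside
- glue_bottle: white glue bottle with pointed cap, 35 mm across, 84 mm high, on the worktop at the back right; leave alone; origin at the centre of its underside
- parts_case: flat pale parts case, 62 x 87 x 26 mm, on the worktop behind the board; leave alone; origin at the centre of its underside
Things that resemble listed ones, but are neither listed nor needed, are in the scene too. What is shaped like the probe but turquoise is not meant.

How it is judged:
By the outcome, as a careful person would: the job done as asked, in the order asked, and still so for the second after the job is handed in, with the robot touching nothing.
It also fails if it takes over 67 s, if anything falls off the work surface, if the arm or the gripper's body presses on something with over 40 N, if the wrist force passes 120 N, or if a joint passes its speed limit or range.

ROBOT

A 6-joint arm with a two-finger parallel gripper is mounted at the origin on a cart in front of the work surface, level with it; the furniture and walls round the work are solid. World frame = base frame: x ahead of the robot, y to its left, z up, the work surface at z = 0. Lengths are in m, angles in rad, forces in N, time in s.
With the tool pointing down it reaches from about 0.35 to 0.975 m from the base axis. Payload 17.4 kg.
Tool frame: the origin (TCP) lies between the finger pads; the fingertips stand 22 mm ahead of it and the grasp point (between the pads) lies 3 mm ahead of it; z points along the fingers, y is the direction in which the jaws open and shut (so a half turn about z gives the same grasp; the last joint's range is limited). The gripper opens to 85 mm and grips with 20 to 120 N. Pads are 22 mm wide; open, the fingers measure 114 mm over their backs; the gripper's body (76 mm by 85 mm) begins 54 mm behind the grasp point. The pads swing forward as they close: fully open they stand 13 mm farther back than shut.
Start: joints at [-1.382, 0.116, 1.442, -0, 1.584, -0.038], TCP at [0.152, -0.658, 0.253] pointing down, gripper open.
Joint ranges: [-2.83, 2.83], [-0.83, 2.19], [0.07, 2.5], [-1.14, 4.28], [0.01, 3], [-2.97, 2.97]. Speed limits (rad/s): [1.89, 1.89, 2.22, 3.14, 3.14, 3.14].

INTERFACE

Orientations are given as a unit quaternion [x, y, z, w].
In Python, from rig import * gives the robot as it stands. The module is installed in compiled form; this text tells all that it offers.
- The arm moves only by the tool send_rows, never from a script. Its argument "motion" is a list of rows, each an object of numbers: "x", "y", "z": the shift along the tool's x, y, z in mm; "yaw": the turn about the tool's z in rad. A call has 1 to 20 rows; each row is the pose to reach, as a shift and turn from the pose measured when the call began, along the tool's axes at that moment; what a row does not reach only later rows make up. A row lasts 1/12 s, in which the tool goes at most 41.7 mm and 7.16 degrees, less where a joint would pass 70% of its speed; a pose out of reach is approached as far as the arm can. A call with a gripper value outside its range is refused whole. "jaw" is the closure in counts, from 0 (fully open) to 255 (shut), set as the call begins (left out, the last holds). The fingers move at their own pace and stop on an object; "newtons" is the grip in N (left out, the last holds). Time passes only in rows, so rows that repeat a pose let the fingers close. It gives the time, the measured TCP pose, the force and the opening at its end, in the units of the state.
- observe(): the state, without advancing time (a new reading comes with each control period).
- get_image(name): name is "scene" or "top" or "wrist"; returns a dict with "pixels" (400x640x3 uint8, red, green, blue), "mtx" (3x3 intrinsics, pixels), "k1" (the pictures are not rectified: a ray, as slopes to the right and down, at radius r is drawn at 1 + k1 r^2 times it, then the intrinsics apply), "R" (3x3) and "t" (3): a world point X has camera coordinates R X + t; the wrist camera has in their place "tool_from_camera" (4x4, takes a point from camera to tool coordinates, whose origin is the TCP and whose axes are the flange's). Camera axes: x right, y down, z forward; pixel columns grow to the right and rows downward; lengths in m; the calibration is good to about 2 mm. A picture is of the moment at which its call begins: read the wrist's pose just before it. There is no depth.
- finish_job(): hands the job in, once; it reports no verdict.
Trained networks look in a picture, given as the dict that the camera call returned (one of the last four; its "shot" number tells which), for a name from the list of things; names that differ only in an ending like _2 or _b are one class to them, and where a whole thing is asked for, a point or a joint stands for the part that bears it (a point fixed in the world has none). Each returns a list of dicts, best first, with "score" (0 to 1); they miss things now and then, are a little off and sometimes report something else, mostly with a low value. They report only what shows in the picture. A call takes as long as a camera call. They do not tell look-alikes from the thing itself.
- outline_of(picture, thing): "region" (400x640 bool, what is visible of it) and "uv" ([column, row] in pixels, amid what is visible of it).
The state is a dict: "time_s": time; "joint_positions": joint angles; "joint_velocities": joint speeds; "tau": joint torques, N m; "tool_pos": TCP position; "tcp_rot": TCP orientation; "contact_force": force on the tool from outside, world axes, zero at the start; "wrist_torque": the same for the moment, N m; "finger_gap": finger opening in m.
Only numpy, scipy, OpenCV 4.12 (cv2) and the standard library are available. Lean on these libraries where they do the work, as an engineer would, in place of code of your own. Each camera call takes 0.05 s, during which the arm holds its last target. There are 200 camera calls.

## Working session

There is one attempt and no reset: what is moved stays moved. The work goes in short steps, Python scripts to look and compute and a tool call to move; the robot and the scene stay as the last step left them, time stands still between calls to the robot, and variables do not carry over. Pictures are saved under pics/ and viewed, about 8 in all and at most 12, crops included, and the job is handed in when it is done.

Besides the shell and the picture viewer there is one more tool, called after "Emit:" by a JSON object that holds its "name" and its "arguments", one argument or row to a line. send_rows: Moves the arm, as the interface text tells. Its arguments: {"type":"object","properties":{"motion":{"type":"array","items":{"type":"object","properties":{"x":{"type":"number"},"y":{"type":"number"},"z":{"type":"number"},"yaw":{"type":"number"}}}},"jaw":{"type":"number"},"newtons":{"type":"number"}},"required":["motion"]}

```bash
mkdir -p pics; cat > h.py <<'E'
from rig import *
import numpy as np, cv2
from scipy.spatial.transform import Rotation as Rn
def save(n,p): cv2.imwrite('pics/'+n+'.png',p[...,::-1])
def ray(im,uv,st=None):
    K=im['mtx'];d=np.array([(uv[0]-K[0][2])/K[0][0],(uv[1]-K[1][2])/K[1][1]])
    s=d.copy()
    for _ in range(20): s=d/(1+im['k1']*(s@s))
    v=np.array([s[0],s[1],1.])
    if 'R' in im and im['R'] is not None:
        R=np.array(im['R']);t=np.array(im['t']);return -R.T@t,R.T@v
    T=np.array(im['tool_from_camera']);W=Rn.from_quat(st['tcp_rot']).as_matrix()
    return W@T[:3,3]+np.array(st['tool_pos']),W@T[:3,:3]@v
def atz(im,uv,z,st=None):
    o,d=ray(im,uv,st);return o+d*(z-o[2])/d[2]
def proj(im,X,st=None):
    if 'R' in im and im['R'] is not None: c=np.array(im['R'])@X+np.array(im['t'])
    else:
        T=np.array(im['tool_from_camera']);W=Rn.from_quat(st['tcp_rot']).as_matrix()
        c=T[:3,:3].T@(W.T@(np.array(X)-st['tool_pos'])-T[:3,3])
    s=c[:2]/c[2];s=s*(1+im['k1']*(s@s));K=im['mtx'];return [K[0][0]*s[0]+K[0][2],K[1][1]*s[1]+K[1][2]]
def tri(o1,d1,o2,d2):
    A=np.stack([d1,-d2],1);l=np.linalg.lstsq(A,o2-o1,rcond=None)[0]
    p,q=o1+d1*l[0],o2+d2*l[1];return (p+q)/2,np.linalg.norm(p-q)
E
python3 - <<'E'
from h import *
s=observe();print({k:np.round(v,3) for k,v in s.items()})
for n in('scene','top'):
    im=get_image(n);save(n+'1',im['pixels'])
    print(n,[k for k in im],'cam at',np.round(-np.array(im['R']).T@im['t'],3))
    for th in('board','toggle','terminal_short','terminal_middle','terminal_tall','probe','stand','cement_bottle','paint_jar','glue_bottle','parts_case'):
        print(th,[(round(float(r['score']),2),np.round(r['uv']).astype(int).tolist(),int(r['region'].sum())) for r in outline_of(im,th)][:4])
E
```

```text
{'time_s': np.float64(0.0), 'joint_positions': array([-1.382,  0.117,  1.442, -0.   ,  1.584, -0.038]), 'joint_velocities': array([ 0.001,  0.   ,  0.001,  0.   ,  0.001, -0.001]), 'tau': array([-3.0000e-03, -7.3199e+01, -6.3249e+01, -0.0000e+00,  6.0000e-03,
       -0.0000e+00]), 'tool_pos': array([ 0.152, -0.658,  0.253]), 'tcp_rot': array([ 0.994,  0.113, -0.   , -0.001]), 'contact_force': array([ 0.108,  0.149, -0.488]), 'wrist_torque': array([-0.074, -0.027, -0.   ]), 'finger_gap': np.float64(0.085)}
scene ['pixels', 'mtx', 'k1', 'R', 't', 'shot'] cam at [ 0.235 -0.652  0.701]
board []
toggle [(0.63, [264, 190], 46)]
terminal_short [(0.22, [257, 162], 929)]
terminal_middle [(0.61, [305, 260], 113)]
terminal_tall [(0.55, [316, 229], 124)]
probe [(0.88, [219, 154], 342), (0.74, [256, 138], 169)]
stand [(0.84, [259, 162], 825)]
cement_bottle [(0.67, [341, 240], 320)]
paint_jar [(0.65, [305, 209], 235)]
glue_bottle [(0.74, [315, 227], 147)]
parts_case []
top ['pixels', 'mtx', 'k1', 'R', 't', 'shot'] cam at [ 0.488 -0.04   1.232]
board [(0.72, [323, 245], 5709), (0.56, [357, 256], 39), (0.16, [220, 227], 128)]
toggle []
terminal_short []
terminal_middle [(0.53, [357, 254], 25)]
terminal_tall [(0.58, [227, 231], 530), (0.38, [334, 227], 41)]
probe [(0.41, [214, 263], 123), (0.27, [356, 221], 104)]
stand []
cement_bottle [(0.49, [360, 219], 99)]
paint_jar [(0.43, [308, 223], 126)]
glue_bottle [(0.56, [410, 185], 176), (0.22, [232, 229], 493)]
parts_case [(0.59, [381, 168], 764), (0.24, [338, 227], 38)]
```

```bash
python3 - <<'E'
import cv2
a=cv2.imread('pics/scene1.png')[90:310,160:420];b=cv2.imread('pics/top1.png')[130:310,180:440]
cv2.imwrite('pics/sc.png',cv2.resize(a,(709,600),interpolation=3));cv2.imwrite('pics/tc.png',cv2.resize(b,(780,540),interpolation=3))
E
```

```text
(no output)
```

View pics/sc.png

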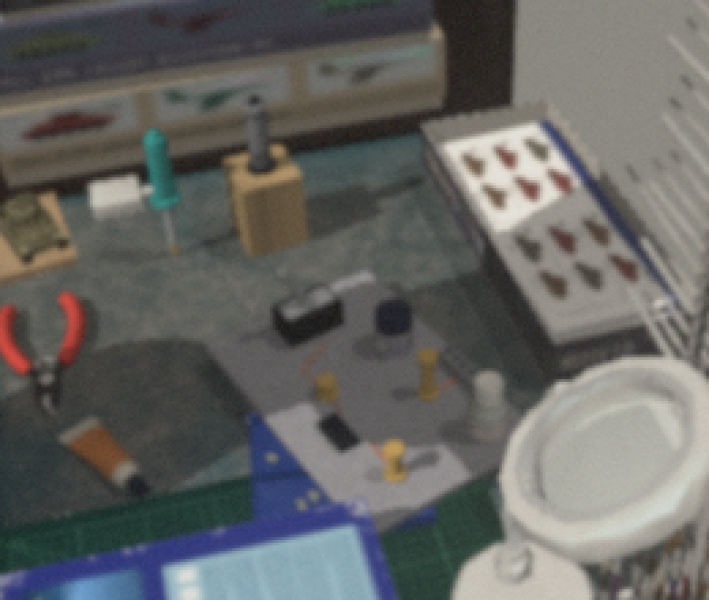

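View pics/tc.png

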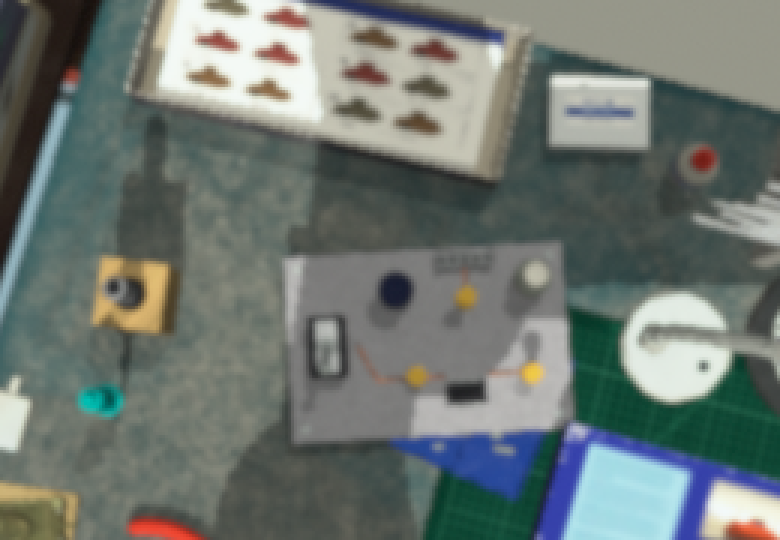

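The grey probe is in the stand: scene crop (258,135), top crop (125,292), full top picture (222,227). The only thing I could confuse with it is the turquoise screwdriver-like one at scene crop (160,170) and top crop (100,400), which has no stand. Terminals in the top crop: short (417,376), middle (533,373), tall (466,297). The toggle housing is at (328,347).

```bash
python3 - <<'E'
from h import *
S=get_image('scene');T=get_image('top')
tu=lambda x,y:(180+x/3,130+y/3)
su=lambda x,y:(160+x*260/709,90+y*220/600)
for n,t,s,z in(('short',(417,375),(326,381),.042),('mid',(533,372),(395,446),.055),('tall',(466,296),(428,354),.068),('house',(328,347),(307,305),.053),('cap',(112,289),(255,103),.149),('stand',(137,296),(263,170),.075),('jar',(396,290),(394,312),.066),('cement',(536,274),(488,378),.079)):
    p,e=tri(*ray(T,tu(*t)),*ray(S,su(*s)))
    print(n,'tri',p.round(3),round(e,4),'topz',atz(T,tu(*t),z).round(3),'scenez',atz(S,su(*s),z).round(3))
for c in((285,256),(563,241),(573,424),(294,443)): print('corner',atz(T,tu(*c),.027).round(3))
for c in((98,256),(178,262),(172,334),(93,325)): print('standc',atz(T,tu(*c),.075).round(3))
E
```

```text
short tri [ 0.506 -0.05   0.04 ] 0.0007 topz [ 0.507 -0.05   0.042] scenez [ 0.505 -0.051  0.042]
mid tri [ 0.51  -0.146  0.055] 0.0009 topz [ 0.51  -0.146  0.055] scenez [ 0.511 -0.146  0.055]
tall tri [ 0.572 -0.09   0.068] 0.0014 topz [ 0.572 -0.089  0.068] scenez [ 0.573 -0.09   0.068]
house tri [0.529 0.025 0.051] 0.0002 topz [0.529 0.025 0.053] scenez [0.528 0.023 0.053]
cap tri [0.569 0.189 0.141] 0.0024 topz [0.568 0.188 0.149] scenez [0.566 0.176 0.149]
stand tri [0.568 0.182 0.075] 0.0004 topz [0.568 0.182 0.075] scenez [0.568 0.182 0.075]
jar tri [ 0.577 -0.032  0.064] 0.0012 topz [ 0.576 -0.032  0.066] scenez [ 0.576 -0.034  0.066]
cement tri [ 0.589 -0.146  0.081] 0.0002 topz [ 0.59  -0.146  0.079] scenez [ 0.59  -0.144  0.079]
corner [0.607 0.064 0.027]
corner [ 0.623 -0.174  0.027]
corner [ 0.467 -0.183  0.027]
corner [0.448 0.054 0.027]
standc [0.6   0.216 0.075]
standc [0.596 0.149 0.075]
standc [0.537 0.152 0.075]
standc [0.543 0.218 0.075]
```

```bash
python3 - <<'E'
import cv2,numpy as np
a=cv2.imread('pics/scene1.png');b=cv2.imread('pics/top1.png')
c=np.hstack([cv2.resize(a[60:400,300:620],(400,425)),cv2.resize(b[60:400,320:640],(400,425))])
cv2.imwrite('pics/lamp.png',c)
E
```

```text
(no output)
```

View pics/lamp.png

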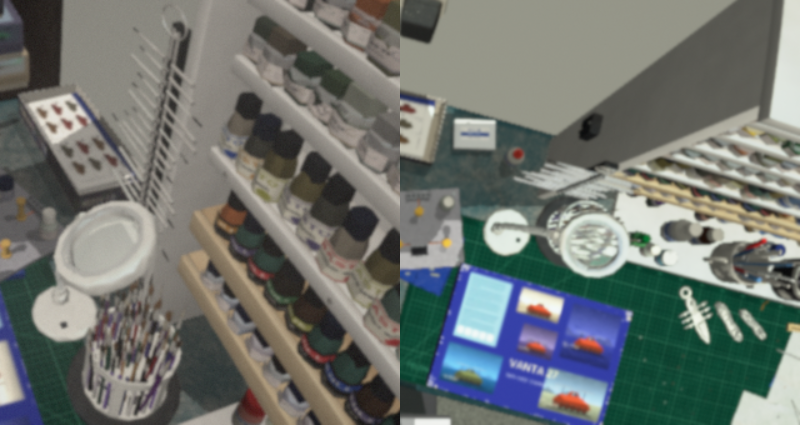

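```bash
python3 - <<'E'
from h import *
S=get_image('scene');T=get_image('top')
f=lambda x,y,o:(o+x*.8,60+y*.8)
for n,s,t in (('ring',(105,247),(195,244)),('ringleft',(57,255),(160,243)),('disc',(64,312),(109,231)),('rack',(175,25),(215,170)),('brushes',(125,320),(178,224))):
    p,e=tri(*ray(T,f(*t,320)),*ray(S,f(*s,300)));print(n,p.round(3),round(e,4))
print(atz(T,f(97,230,320),.02).round(3))
for z in(.2,.3,.4):print(z,atz(T,f(195,244,320),z).round(3),atz(T,f(163,244,320),z).round(3),atz(T,f(228,244,320),z).round(3),atz(S,f(105,247,300),z).round(3))
E
```

```text
ring [ 0.504 -0.373  0.268] 0.0026
ringleft [ 0.495 -0.323  0.214] 0.0274
disc [ 0.533 -0.278  0.013] 0.005
rack [ 0.597 -0.331  0.473] 0.0053
brushes [ 0.542 -0.389  0.125] 0.0072
[ 0.537 -0.253  0.02 ]
0.2 [ 0.506 -0.398  0.2  ] [ 0.506 -0.339  0.2  ] [ 0.506 -0.459  0.2  ] [ 0.544 -0.329  0.2  ]
0.3 [ 0.504 -0.363  0.3  ] [ 0.504 -0.31   0.3  ] [ 0.504 -0.418  0.3  ] [ 0.483 -0.394  0.3  ]
0.4 [ 0.503 -0.328  0.4  ] [ 0.502 -0.281  0.4  ] [ 0.503 -0.378  0.4  ] [ 0.421 -0.458  0.4  ]
```

Emit:
{"name": "send_rows", "arguments": {
  "motion": [
    {"x": 55, "y": -130, "z": -34},
    {"x": 109, "y": -260, "z": -67},
    {"x": 109, "y": -260, "z": -67},
    {"x": 109, "y": -260, "z": -67},
    {"x": 109, "y": -260, "z": -67},
    {"x": 109, "y": -260, "z": -67},
    {"x": 109, "y": -260, "z": -67},
    {"x": 109, "y": -260, "z": -67, "yaw": 0.08},
    {"x": 387, "y": -483, "z": -47, "yaw": 0.162},
    {"x": 387, "y": -483, "z": -47, "yaw": 0.162},
    {"x": 387, "y": -483, "z": -47, "yaw": 0.162},
    {"x": 387, "y": -483, "z": -47, "yaw": 0.162},
    {"x": 387, "y": -483, "z": -47, "yaw": 0.162},
    {"x": 387, "y": -483, "z": -47, "yaw": 0.162},
    {"x": 387, "y": -483, "z": -47, "yaw": 0.162},
    {"x": 387, "y": -483, "z": -47, "yaw": 0.162},
    {"x": 387, "y": -483, "z": -47, "yaw": 0.162},
    {"x": 387, "y": -483, "z": -47, "yaw": 0.162},
    {"x": 387, "y": -483, "z": -47, "yaw": 0.162}
  ],
  "jaw": 255,
  "newtons": 40
}}

```text
schema error: expected keys x, y, z, yaw
```

Emit:
{"name": "send_rows", "arguments": {
  "motion": [
    {"x": 55, "y": -130, "z": -34, "yaw": 0},
    {"x": 109, "y": -260, "z": -67, "yaw": 0},
    {"x": 109, "y": -260, "z": -67, "yaw": 0},
    {"x": 109, "y": -260, "z": -67, "yaw": 0},
    {"x": 109, "y": -260, "z": -67, "yaw": 0},
    {"x": 109, "y": -260, "z": -67, "yaw": 0},
    {"x": 109, "y": -260, "z": -67, "yaw": 0},
    {"x": 109, "y": -260, "z": -67, "yaw": 0.08},
    {"x": 387, "y": -483, "z": -47, "yaw": 0.162},
    {"x": 387, "y": -483, "z": -47, "yaw": 0.162},
    {"x": 387, "y": -483, "z": -47, "yaw": 0.162},
    {"x": 387, "y": -483, "z": -47, "yaw": 0.162},
    {"x": 387, "y": -483, "z": -47, "yaw": 0.162},
    {"x": 387, "y": -483, "z": -47, "yaw": 0.162},
    {"x": 387, "y": -483, "z": -47, "yaw": 0.162},
    {"x": 387, "y": -483, "z": -47, "yaw": 0.162},
    {"x": 387, "y": -483, "z": -47, "yaw": 0.162},
    {"x": 387, "y": -483, "z": -47, "yaw": 0.162},
    {"x": 387, "y": -483, "z": -47, "yaw": 0.162}
  ],
  "jaw": 255,
  "newtons": 40
}}

```text
time_s: 2.98
tool_pos: [0.4206, -0.0992, 0.3001]
tcp_rot: [0.999, 0.034, -0.0, -0.0]
contact_force: [-0.2, -0.3, 0.4]
finger_gap: 0.0001
```

```bash
python3 - <<'E'
from h import *
s=observe();W=get_image('wrist');p=W['pixels'].copy()
for n,X in(('sh',[.507,-.05,.042]),('mi',[.51,-.146,.055]),('ta',[.572,-.09,.068]),('piv',[.529,.025,.053]),('tip',[.509,.024,.094])):
    u=proj(W,np.array(X),s);print(n,np.round(u));cv2.drawMarker(p,tuple(int(v) for v in u),(255,0,255),cv2.MARKER_CROSS,8)
save('w1',p)
E
```

```text
sh [275.  78.]
mi [369.  82.]
ta [318.   8.]
piv [200.  51.]
tip [186.  69.]
```

View pics/w1.png

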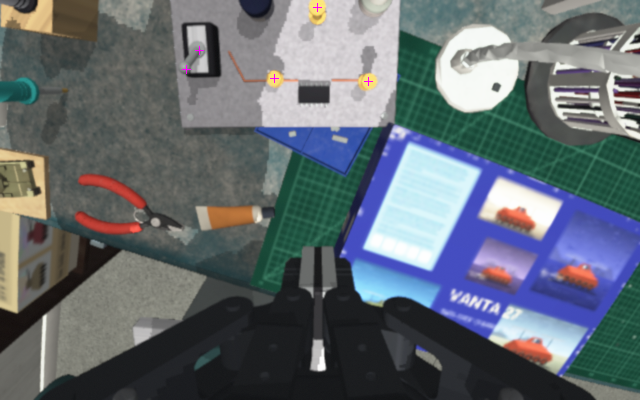

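Emit:
{"name": "send_rows", "arguments": {
  "motion": [
    {"x": 62, "y": -116, "z": 50, "yaw": 0},
    {"x": 62, "y": -116, "z": 50, "yaw": 0},
    {"x": 62, "y": -116, "z": 50, "yaw": 0},
    {"x": 62, "y": -116, "z": 50, "yaw": 0},
    {"x": 62, "y": -116, "z": 198, "yaw": 0},
    {"x": 62, "y": -116, "z": 198, "yaw": 0},
    {"x": 62, "y": -116, "z": 198, "yaw": 0},
    {"x": 62, "y": -116, "z": 198, "yaw": 0},
    {"x": 62, "y": -116, "z": 198, "yaw": 0},
    {"x": 70, "y": -116, "z": 198, "yaw": 0},
    {"x": 78, "y": -116, "z": 198, "yaw": 0},
    {"x": 86, "y": -116, "z": 198, "yaw": 0},
    {"x": 94, "y": -116, "z": 198, "yaw": 0},
    {"x": 102, "y": -116, "z": 198, "yaw": 0},
    {"x": 110, "y": -116, "z": 198, "yaw": 0},
    {"x": 115, "y": -116, "z": 198, "yaw": 0},
    {"x": 115, "y": -116, "z": 198, "yaw": 0},
    {"x": 80, "y": -116, "z": 198, "yaw": 0},
    {"x": 62, "y": -116, "z": 198, "yaw": 0},
    {"x": 62, "y": -116, "z": 170, "yaw": 0}
  ]
}}

```text
time_s: 4.7
tool_pos: [0.4697, 0.0198, 0.1252]
tcp_rot: [0.999, 0.033, -0.005, -0.0]
contact_force: [-1.0, 0.5, -1.4]
finger_gap: -0.0001
```

Emit:
{"name": "send_rows", "arguments": {
  "motion": [
    {"x": 0, "y": 0, "z": -60, "yaw": 0},
    {"x": 7, "y": -100, "z": -175, "yaw": 0},
    {"x": 7, "y": -100, "z": -175, "yaw": 0},
    {"x": 7, "y": -100, "z": -175, "yaw": 0},
    {"x": 7, "y": -100, "z": -175, "yaw": 0},
    {"x": 7, "y": -100, "z": -175, "yaw": 0},
    {"x": 7, "y": -100, "z": -175, "yaw": 0},
    {"x": 7, "y": -100, "z": -175, "yaw": 0}
  ],
  "jaw": 0
}}

```text
time_s: 5.37
tool_pos: [0.4714, 0.12, 0.2995]
tcp_rot: [0.999, 0.033, -0.005, 0.0]
contact_force: [-0.0, 0.1, -0.1]
finger_gap: 0.0858
```

```bash
python3 - <<'E'
from h import *
s=observe();print(s['tool_pos'],s['tcp_rot'],s['contact_force'])
W=get_image('wrist');p=W['pixels'].copy()
for n,X in(('piv',[.529,.025,.053]),('tip',[.549,.026,.094]),('st',[.568,.182,.075]),('flange',[.568,.182,.081]),('cap',[.568,.182,.149])):
    u=proj(W,np.array(X),s);print(n,np.round(u));cv2.drawMarker(p,tuple(int(v) for v in u),(255,0,255),cv2.MARKER_CROSS,6)
save('w2',p)
for th in('probe','stand','toggle'): print(th,[(round(float(r['score']),2),np.round(r['uv']).tolist(),int(r['region'].sum())) for r in outline_of(W,th)][:4])
E
```

```text
[0.47138653 0.12001943 0.29951297] [ 9.99432779e-01  3.33240894e-02 -4.86037532e-03  5.38959752e-05] [-0.02595296  0.14327207 -0.13753741]
piv [412. 115.]
tip [425.  96.]
st [257.  63.]
flange [256.  62.]
cap [240.  55.]
probe [(0.89, [242.0, 57.0], 1092), (0.87, [222.0, 151.0], 1006)]
stand [(0.73, [263.0, 69.0], 2944)]
toggle [(0.57, [417.0, 100.0], 273)]
```

View pics/w2.png

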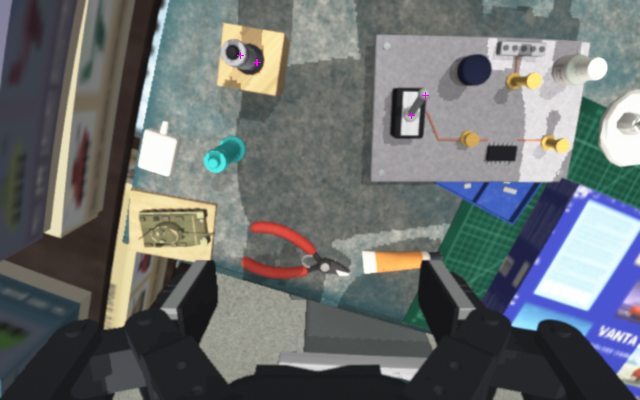

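The toggle is on: its tip shows at (424,95) in the wrist picture, where the "on" projection puts it. The grey probe is in the stand at (236,52), and the turquoise one is at (224,153).

```bash
python3 - <<'E'
from h import *
s=observe();W=get_image('wrist')
print('cap',atz(W,(234,50),.149,s).round(4))
for c in((222,24),(287,30),(283,94),(218,88),(252.5,59)): print(atz(W,c,.075,s).round(4))
g=cv2.resize(W['pixels'][10:110,190:310],None,fx=5,fy=5,interpolation=cv2.INTER_CUBIC);save('w2z',g)
E
```

```text
cap [0.5715 0.1859 0.149 ]
[0.6001 0.2143 0.075 ]
[0.5981 0.1546 0.075 ]
[0.5409 0.1558 0.075 ]
[0.5429 0.2181 0.075 ]
[0.5709 0.1856 0.075 ]
```

View pics/w2z.png

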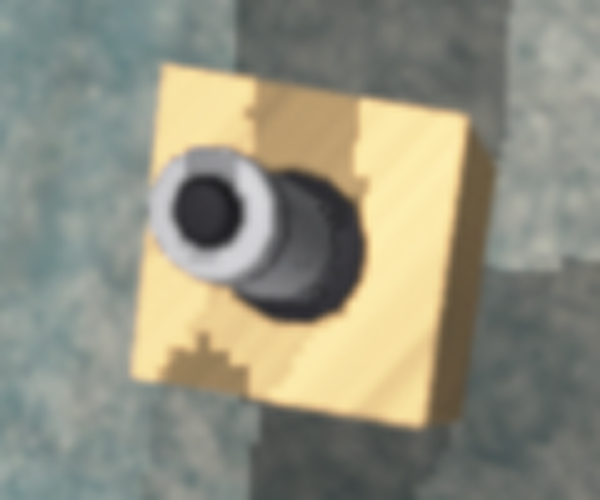

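```bash
python3 - <<'E'
from h import *
s=observe();W=get_image('wrist')
for n,c,z in(('ring',(213,215),.143),('cap',(208,212),.149),('fl',(290,245),.081),('stand',(298,247),.075),('a',(162,64),.075),('b',(468,115),.075),('c',(430,430),.075),('d',(132,380),.075)): print(n,atz(W,(190+c[0]/5-.4,10+c[1]/5-.4),z,s).round(4))
E
```

```text
ring [0.5702 0.1887 0.143 ]
cap [0.5701 0.188  0.149 ]
fl [0.5708 0.1891 0.081 ]
stand [0.5709 0.1888 0.075 ]
a [0.6016 0.2145 0.075 ]
b [0.5958 0.1581 0.075 ]
c [0.5391 0.163  0.075 ]
d [0.5451 0.2202 0.075 ]
```

Emit:
{"name": "send_rows", "arguments": {
  "motion": [
    {"x": 104, "y": -60, "z": 60, "yaw": 0},
    {"x": 104, "y": -60, "z": 60, "yaw": 0},
    {"x": 104, "y": -60, "z": 60, "yaw": 0},
    {"x": 104, "y": -60, "z": 60, "yaw": 0},
    {"x": 104, "y": -60, "z": 99, "yaw": 0},
    {"x": 104, "y": -60, "z": 99, "yaw": 0},
    {"x": 104, "y": -60, "z": 125, "yaw": 0},
    {"x": 104, "y": -60, "z": 155, "yaw": 0},
    {"x": 104, "y": -60, "z": 181, "yaw": 0},
    {"x": 104, "y": -60, "z": 181, "yaw": 0},
    {"x": 104, "y": -60, "z": 181, "yaw": 0}
  ]
}}

```text
time_s: 6.58
tool_pos: [0.5693, 0.1857, 0.1183]
tcp_rot: [0.999, 0.032, -0.006, 0.0]
contact_force: [-0.4, -0.3, 1.0]
finger_gap: 0.0857
```

Emit:
{"name": "send_rows", "arguments": {
  "motion": [
    {"x": 1, "y": -1.5, "z": 0, "yaw": 0},
    {"x": 1, "y": -1.5, "z": 0, "yaw": 0},
    {"x": 1, "y": -1.5, "z": 0, "yaw": 0},
    {"x": 1, "y": -1.5, "z": 0, "yaw": 0},
    {"x": 1, "y": -1.5, "z": 0, "yaw": 0},
    {"x": 1, "y": -1.5, "z": 0, "yaw": 0},
    {"x": 1, "y": -1.5, "z": 0, "yaw": 0},
    {"x": 1, "y": -1.5, "z": 0, "yaw": 0},
    {"x": 1, "y": -1.5, "z": 0, "yaw": 0},
    {"x": 1, "y": -1.5, "z": 0, "yaw": 0}
  ],
  "jaw": 255,
  "newtons": 40
}}

```text
time_s: 7.42
tool_pos: [0.5703, 0.1874, 0.1187]
tcp_rot: [0.999, 0.032, -0.005, 0.0]
contact_force: [0.5, 0.2, 5.2]
finger_gap: 0.0188
```

Emit:
{"name": "send_rows", "arguments": {
  "motion": [
    {"x": 0, "y": 0, "z": -8, "yaw": 0},
    {"x": 0, "y": 0, "z": -25, "yaw": 0},
    {"x": 0, "y": 0, "z": -50, "yaw": 0},
    {"x": 0, "y": 0, "z": -85, "yaw": 0},
    {"x": 0, "y": 0, "z": -115, "yaw": 0},
    {"x": 0, "y": 0, "z": -115, "yaw": 0},
    {"x": -27, "y": 77, "z": -115, "yaw": 0},
    {"x": -80, "y": 232, "z": -115, "yaw": 0},
    {"x": -80, "y": 232, "z": -115, "yaw": 0},
    {"x": -80, "y": 232, "z": -115, "yaw": 0},
    {"x": -80, "y": 232, "z": -115, "yaw": 0},
    {"x": -80, "y": 232, "z": -115, "yaw": 0},
    {"x": -80, "y": 232, "z": -115, "yaw": 0},
    {"x": -80, "y": 232, "z": -115, "yaw": 0},
    {"x": -80, "y": 232, "z": -115, "yaw": 0}
  ]
}}

```text
time_s: 8.67
tool_pos: [0.5068, -0.0491, 0.2346]
tcp_rot: [0.999, 0.032, -0.005, -0.0]
contact_force: [-0.1, 0.8, 0.2]
finger_gap: 0.0189
```

```bash
python3 - <<'E'
from h import *
s=observe();print(s['tool_pos'].round(4),s['tcp_rot'].round(4),s['contact_force'],s['finger_gap'])
t=s['tool_pos'];S=get_image('scene');W=get_image('wrist')
out=[]
for im,st in((S,None),(W,s)):
    p=im['pixels'].copy()
    L=[t+[0,0,-.1057],[.507,-.05,.042],t+[0,0,-.0437]]
    U=[proj(im,np.array(X),st) for X in L];print(np.round(U,1).tolist())
    p=cv2.resize(p,None,fx=4,fy=4,interpolation=cv2.INTER_CUBIC)
    for u in U: cv2.drawMarker(p,(int(u[0]*4+2),int(u[1]*4+2)),(255,0,255),cv2.MARKER_CROSS,10)
    c=[int(4*v) for v in U[0]];y0=max(0,c[1]-200);x0=max(0,c[0]-190);out.append(p[y0:y0+400,x0:x0+380])
    print(x0,y0)
save('touch0',np.hstack(out))
E
```

```text
[ 0.5068 -0.0491  0.2346] [ 9.995e-01  3.210e-02 -5.300e-03 -1.000e-04] [-0.13135384  0.78656073  0.20844731] 0.018945236170923585
[[276.8, 197.4], [280.0, 229.0], [274.5, 172.4]]
917 589
[[315.8, 205.1], [317.3, 174.8], [315.2, 243.5]]
1073 620
```

View pics/touch0.png

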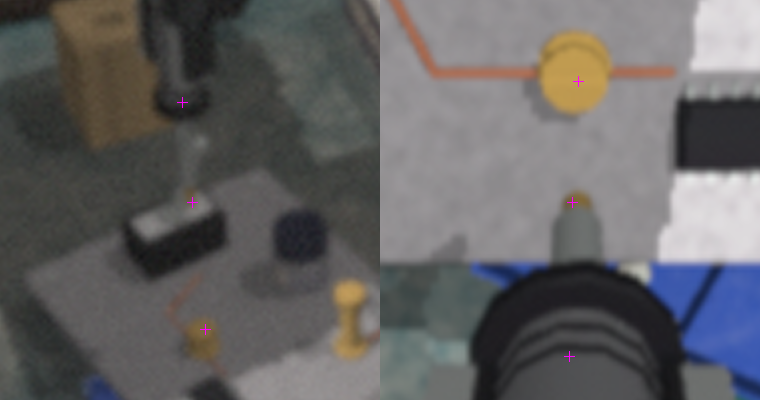

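Emit:
{"name": "send_rows", "arguments": {
  "motion": [
    {"x": 1, "y": 1, "z": 35, "yaw": 0},
    {"x": 1, "y": 1, "z": 65, "yaw": 0},
    {"x": 1, "y": 1, "z": 78, "yaw": 0},
    {"x": 1, "y": 1, "z": 83, "yaw": 0},
    {"x": 1, "y": 1, "z": 86, "yaw": 0},
    {"x": 1, "y": 1, "z": 88, "yaw": 0},
    {"x": 1, "y": 1, "z": 89, "yaw": 0},
    {"x": 1, "y": 1, "z": 89.5, "yaw": 0},
    {"x": 1, "y": 1, "z": 89.5, "yaw": 0},
    {"x": 1, "y": 1, "z": 89.5, "yaw": 0}
  ]
}}

```text
time_s: 9.6
tool_pos: [0.5075, -0.0493, 0.1458]
tcp_rot: [0.999, 0.033, -0.005, 0.0]
contact_force: [0.4, 0.6, 1.4]
finger_gap: 0.0189
```

Emit:
{"name": "send_rows", "arguments": {
  "motion": [
    {"x": 0, "y": 1, "z": 1.3, "yaw": 0},
    {"x": 0, "y": 1, "z": 1.3, "yaw": 0},
    {"x": 0, "y": 1, "z": 1.3, "yaw": 0},
    {"x": 0, "y": 1, "z": 1.3, "yaw": 0},
    {"x": 0, "y": 1, "z": 1.3, "yaw": 0},
    {"x": 0, "y": 1, "z": 1.3, "yaw": 0},
    {"x": 0, "y": 1, "z": 1.3, "yaw": 0}
  ]
}}

```text
time_s: 10.18
tool_pos: [0.5075, -0.0503, 0.1445]
tcp_rot: [0.999, 0.033, -0.005, 0.0]
contact_force: [0.7, -0.5, 1.0]
finger_gap: 0.0188
```

```bash
python3 - <<'E'
from h import *
for i in range(3):
    W=get_image('wrist');s=observe();print(s['tool_pos'].round(4),s['contact_force'].round(2))
t=s['tool_pos'];S=get_image('scene')
a=proj(S,t+[0,0,-.09],None);p=S['pixels'];y,x=int(a[1]),int(a[0])
A=cv2.resize(p[y-28:y+28,x-28:x+28],(390,390),interpolation=2)
u=proj(W,np.array([.507,-.05,.042]),s);x,y=int(u[0]),int(u[1])
B=cv2.resize(W['pixels'][y-35:y+35,x-35:x+35],(390,390),interpolation=2)
save('touch1',np.hstack([A,B]))
E
```

```text
[ 0.5075 -0.0503  0.1445] [ 0.67 -1.22  0.51]
[ 0.5075 -0.0503  0.1445] [-0.02 -0.24  0.93]
[ 0.5075 -0.0503  0.1445] [ 0.81 -1.18  1.98]
```

View pics/touch1.png

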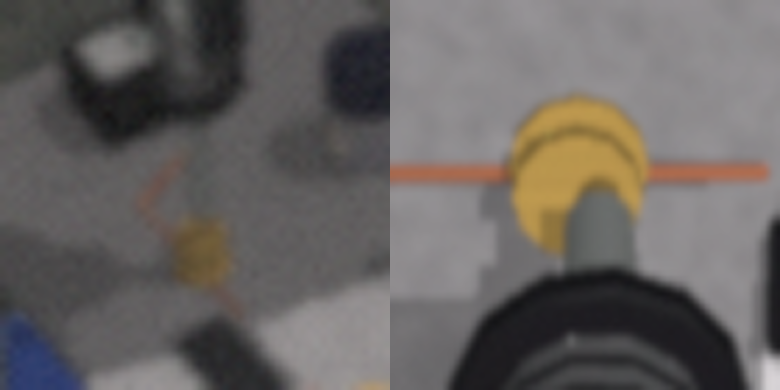

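```bash
cat > f.py <<'E'
from h import *
F=[]
for i in range(14):
    get_image('wrist');F.append(observe()['contact_force'])
F=np.array(F);s=observe();print(s['time_s'],s['tool_pos'].round(4),'mean',F.mean(0).round(2),'se',(F.std(0)/14**.5).round(2))
E
python3 f.py
```

```text
11.0833 [ 0.5075 -0.0503  0.1445] mean [ 0.4  -0.61  1.61] se [0.13 0.08 0.17]
```

Emit:
{"name": "send_rows", "arguments": {
  "motion": [
    {"x": 0, "y": 0, "z": -8, "yaw": 0},
    {"x": 0, "y": 0, "z": -40, "yaw": 0},
    {"x": 0, "y": 0, "z": -70, "yaw": 0},
    {"x": -2, "y": 40, "z": -70, "yaw": 0},
    {"x": -4, "y": 80, "z": -70, "yaw": 0},
    {"x": -4, "y": 94, "z": -70, "yaw": 0},
    {"x": -4, "y": 94, "z": -70, "yaw": 0},
    {"x": -4, "y": 94, "z": -70, "yaw": 0},
    {"x": -4, "y": 94, "z": -70, "yaw": 0}
  ]
}}

```text
time_s: 11.83
tool_pos: [0.5103, -0.1438, 0.2145]
tcp_rot: [0.999, 0.033, -0.005, -0.0]
contact_force: [0.3, 0.1, -0.1]
finger_gap: 0.0188
```

```bash
python3 f.py
```

```text
12.5333 [ 0.5104 -0.1443  0.2145] mean [-0.06  0.22 -0.56] se [0.17 0.1  0.15]
```

Emit:
{"name": "send_rows", "arguments": {
  "motion": [
    {"x": 0.5, "y": 0, "z": 25, "yaw": 0},
    {"x": 0.5, "y": 0, "z": 43, "yaw": 0},
    {"x": 0.5, "y": 0, "z": 50, "yaw": 0},
    {"x": 0.5, "y": 0, "z": 53, "yaw": 0},
    {"x": 0.5, "y": 0, "z": 55, "yaw": 0},
    {"x": 0.5, "y": 0, "z": 56, "yaw": 0},
    {"x": 0.5, "y": 0, "z": 57, "yaw": 0},
    {"x": 0.5, "y": 0, "z": 57, "yaw": 0},
    {"x": 0.5, "y": 0, "z": 57, "yaw": 0},
    {"x": 0.5, "y": 0, "z": 57, "yaw": 0},
    {"x": 0.5, "y": 0, "z": 57, "yaw": 0}
  ]
}}

```text
time_s: 13.45
tool_pos: [0.5105, -0.1444, 0.1579]
tcp_rot: [0.999, 0.033, -0.005, 0.0]
contact_force: [-0.6, -0.8, 1.8]
finger_gap: 0.0191
```

```bash
python3 f.py
```

```text
14.15 [ 0.5103 -0.1443  0.1575] mean [ 0.43 -0.67  1.42] se [0.16 0.14 0.14]
```

Emit:
{"name": "send_rows", "arguments": {
  "motion": [
    {"x": 0, "y": 0, "z": -8, "yaw": 0},
    {"x": 0, "y": 0, "z": -50, "yaw": 0},
    {"x": 0, "y": 0, "z": -50, "yaw": 0},
    {"x": 32, "y": -26, "z": -50, "yaw": 0},
    {"x": 65, "y": -52, "z": -50, "yaw": 0},
    {"x": 65, "y": -52, "z": -50, "yaw": 0},
    {"x": 65, "y": -52, "z": -50, "yaw": 0},
    {"x": 65, "y": -52, "z": -30, "yaw": 0},
    {"x": 65, "y": -52, "z": -20, "yaw": 0},
    {"x": 65, "y": -52, "z": -17, "yaw": 0},
    {"x": 65, "y": -52, "z": -15, "yaw": 0},
    {"x": 65, "y": -52, "z": -14, "yaw": 0},
    {"x": 65, "y": -52, "z": -13, "yaw": 0},
    {"x": 65, "y": -52, "z": -13, "yaw": 0},
    {"x": 65, "y": -52, "z": -13, "yaw": 0},
    {"x": 65, "y": -52, "z": -13, "yaw": 0}
  ]
}}

```text
time_s: 15.48
tool_pos: [0.572, -0.0883, 0.1703]
tcp_rot: [0.999, 0.033, -0.005, 0.0]
contact_force: [-0.2, -0.1, 1.2]
finger_gap: 0.0192
```

```bash
python3 f.py
```

```text
16.1833 [ 0.5719 -0.0881  0.1699] mean [-0.22 -0.74  1.84] se [0.13 0.12 0.16]
```

Emit:
{"name": "send_rows", "arguments": {
  "motion": [
    {"x": 0, "y": 0, "z": -8, "yaw": 0},
    {"x": 0, "y": 0, "z": -40, "yaw": 0},
    {"x": 0, "y": 0, "z": -65, "yaw": 0},
    {"x": 5, "y": -90, "z": -65, "yaw": 0},
    {"x": 11, "y": -180, "z": -65, "yaw": 0},
    {"x": 17, "y": -275, "z": -65, "yaw": 0},
    {"x": 17, "y": -275, "z": -65, "yaw": 0},
    {"x": 17, "y": -275, "z": -65, "yaw": 0},
    {"x": 17, "y": -275, "z": -65, "yaw": 0},
    {"x": 17, "y": -275, "z": -65, "yaw": 0},
    {"x": 17, "y": -275, "z": -65, "yaw": 0},
    {"x": 17, "y": -275, "z": -65, "yaw": 0},
    {"x": 17, "y": -275, "z": -65, "yaw": 0}
  ]
}}

```text
time_s: 17.27
tool_pos: [0.5713, 0.1871, 0.2349]
tcp_rot: [0.999, 0.033, -0.005, 0.0]
contact_force: [-0.3, -0.8, -0.8]
finger_gap: 0.019
```

```bash
python3 - <<'E'
from h import *
s=observe();print(s['tool_pos'].round(4),s['tcp_rot'].round(4))
W=get_image('wrist');S=get_image('scene');out=[]
for im,st,k in((W,s,70),(S,None,40)):
    u=proj(im,np.array([.5703,.1884,.075]),st);x,y=int(u[0]),int(u[1]);y=max(k,y);print(u)
    out.append(cv2.resize(im['pixels'][y-k:y+k,x-k:x+k],(400,400),interpolation=2))
save('back',np.hstack(out))
E
```

```text
[0.5713 0.1871 0.2349] [ 9.994e-01  3.320e-02 -4.900e-03  1.000e-04]
[np.float64(314.4853134956365), np.float64(185.49416499680314)]
[np.float64(256.18200524139564), np.float64(150.7722155912616)]
```

View pics/back.png

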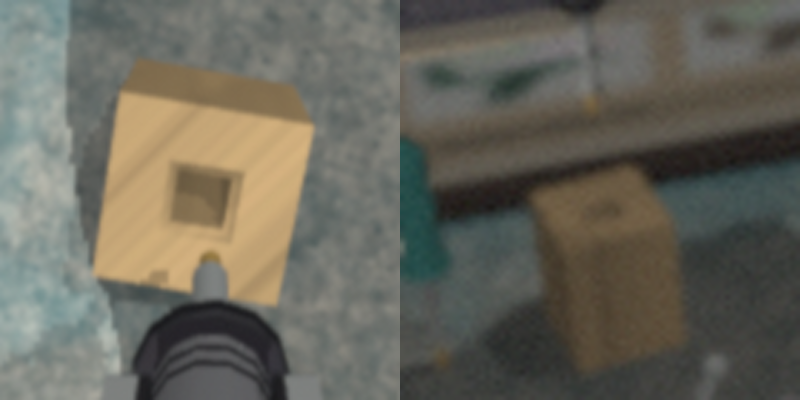

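Emit:
{"name": "send_rows", "arguments": {
  "motion": [
    {"x": 0, "y": -1.5, "z": 20, "yaw": 0},
    {"x": 0, "y": -1.5, "z": 40, "yaw": 0},
    {"x": 0, "y": -1.5, "z": 50, "yaw": 0},
    {"x": 0, "y": -1.5, "z": 58, "yaw": 0},
    {"x": 0, "y": -1.5, "z": 66, "yaw": 0},
    {"x": 0, "y": -1.5, "z": 74, "yaw": 0},
    {"x": 0, "y": -1.5, "z": 82, "yaw": 0},
    {"x": 0, "y": -1.5, "z": 90, "yaw": 0},
    {"x": 0, "y": -1.5, "z": 98, "yaw": 0},
    {"x": 0, "y": -1.5, "z": 106, "yaw": 0},
    {"x": 0, "y": -1.5, "z": 111, "yaw": 0},
    {"x": 0, "y": -1.5, "z": 114, "yaw": 0},
    {"x": 0, "y": -1.5, "z": 115.5, "yaw": 0},
    {"x": 0, "y": -1.5, "z": 115.5, "yaw": 0}
  ]
}}

```text
time_s: 18.53
tool_pos: [0.5703, 0.1879, 0.1193]
tcp_rot: [0.999, 0.033, -0.005, 0.0]
contact_force: [0.2, -0.0, -0.6]
finger_gap: 0.0191
```

Now release, then lift straight up and back away.

Emit:
{"name": "send_rows", "arguments": {
  "motion": [
    {"x": 0, "y": 0, "z": 0, "yaw": 0},
    {"x": 0, "y": 0, "z": 0, "yaw": 0},
    {"x": 0, "y": 0, "z": 0, "yaw": 0},
    {"x": 0, "y": 0, "z": 0, "yaw": 0},
    {"x": 0, "y": 0, "z": 0, "yaw": 0},
    {"x": 0, "y": 0, "z": 0, "yaw": 0},
    {"x": 0, "y": 0, "z": 0, "yaw": 0},
    {"x": 0, "y": 0, "z": -15, "yaw": 0},
    {"x": 0, "y": 0, "z": -40, "yaw": 0},
    {"x": 0, "y": 0, "z": -80, "yaw": 0},
    {"x": 0, "y": 0, "z": -120, "yaw": 0},
    {"x": 0, "y": 0, "z": -150, "yaw": 0},
    {"x": -40, "y": 25, "z": -180, "yaw": 0},
    {"x": -75, "y": 50, "z": -180, "yaw": 0},
    {"x": -103, "y": 65, "z": -180, "yaw": 0},
    {"x": -103, "y": 65, "z": -180, "yaw": 0},
    {"x": -103, "y": 65, "z": -180, "yaw": 0}
  ],
  "jaw": 0
}}

```text
time_s: 19.95
tool_pos: [0.4724, 0.1156, 0.3016]
tcp_rot: [0.999, 0.032, -0.003, -0.0]
contact_force: [-0.5, -0.0, -0.1]
finger_gap: 0.0853
```

```bash
python3 - <<'E'
from h import *
s=observe();print(s['tool_pos'].round(4),s['contact_force'],s['finger_gap'])
W=get_image('wrist');p=W['pixels'].copy()
for X in([.549,.026,.094],[.5703,.1885,.081],[.5703,.1885,.149]):
    cv2.drawMarker(p,tuple(int(v) for v in proj(W,np.array(X),s)),(255,0,255),cv2.MARKER_CROSS,5)
save('end',cv2.resize(p[0:200,180:620],None,fx=1.8,fy=1.8,interpolation=2))
E
```

```text
[0.4724 0.1156 0.3016] [-0.45601495 -0.00991825 -0.09506235] 0.08530625729646858
```

View pics/end.png

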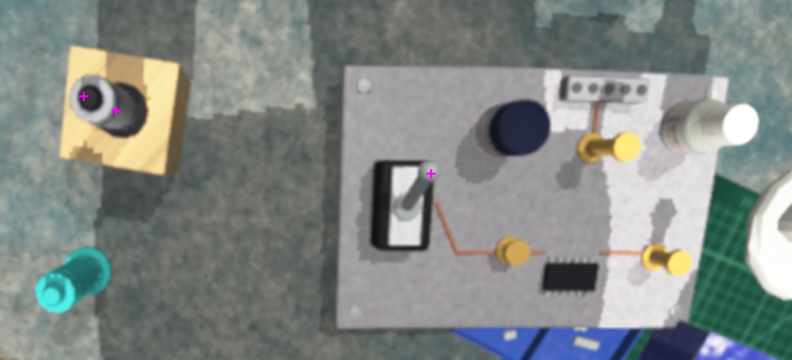

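The probe is upright and fully seated: the cap at (88,97) and the flange match their projections. The toggle is still on, with its tip at (430,172), and the jar and bottle are where they were.

```bash
python3 -c "
from rig import *
print(finish_job())"
```

```text
the job is handed in; nothing more can be done
None
```

The job is done and handed in at about 20 s of the 67 s allowed; the hand-in itself gave no verdict.

- **Toggle:** I pushed the lever over to the far side. The last wrist picture still shows it on.
- **Probe touches:** I took the grey probe, not the turquoise look-alike, and touched the short, middle and tall terminals in that order. Each touch rested about a second or more. With the free-hanging reading of −0.56 N subtracted, the mean forces were about 2.2, 2.0 and 2.4 N, which means the tip gave roughly 2.5–3.5 mm each time.
- **Probe return:** The last picture shows the probe upright in its stand with the flange down on top, within a millimetre or two of where it started. The gripper is open and clear of everything.
- **Other things:** The paint jar and cement bottle look undisturbed in the last picture. The glue bottle and parts case were not in that view, but the arm never went near them.

Two small deviations showed up, neither of which affected the result:

- **Tip offset:** On the short terminal the tip sat about 2–3 mm off centre, still well on the 16 mm top. I corrected the aim for the next two.
- **Tool tilt:** The tool carried a tilt of about 0.01 rad after the toggle push, and I allowed for it in the moves.

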